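# Lock the column hold-down through its L-shaped gate

### The job

One of the two column holders on the desk has a steel column lying in its cradle. Lock that holder's hold-down over the column: with the fingertips push its upright black post along the slot to the corner, then sideways to the very end of the slot, and come away. Only push the post, do not grip it, and leave the other holder's post, the column and the other things on the desk where they are.

Things in the scene. Friction and masses are not known exactly. Their poses are not given: they have to be found in the camera images.
- holder_a: LOADED column holder (mm), fixed to the desk: has the column in its cradle. Origin on the desk; x towards the cradle (robot's +x, turned by up to 0.35 rad), y left, z up. Grey base x -90..115, y -65..65, 12 high; aluminium gate plate x -82..50, y -58..58, top z 40, with an L-shaped slot; two notched black cradle blocks at x 95, y -42 and 42, tops z 33. May be the left or the right one
- holder_b: EMPTY column holder, of the same make, frame and sizes as the loaded one but with nothing in its cradle; its post is to be left alone. Fixed to the desk, may be the left or the right one
- post_a (a point): centre of the flat top of the loaded holder's upright round black post, 22 mm in diameter, from z 47 to 90 above the desk, free to push from all sides above z 47. A flat steel hold-down tongue (18 wide, z 42..47) goes from its foot 90 along holder +x, above the plate. A pin below keeps it in the slot; it cannot be lifted or turned
- along_a (a joint): m: place of the loaded holder's post along the slot's first leg (holder +x). 0 = near end of the slot, 0.070 = in line with the second leg, 0.0725 = against the corner's far wall. Starts at 0 to 0.02. Friction about 1.2 N, no spring: it stays where it is left
- across_a (a joint): m: place of the loaded holder's post along the slot's second leg (holder +y). 0 = in line with the first leg, 0.0475 = against the end of the slot. The slot's walls let it grow only when the post is at the corner. Friction about 1.2 N, no spring. Starts at 0
- holder_a_corner (a point): centre of the slot's corner (holder x 15, y -20 mm) on the top face of the loaded holder's gate plate, 40 above the desk; fixed to the holder, axes as the holder's. The slot is 15 wide, its pin 10: the first leg runs 70 mm along holder +x from the near end (-55, -20) to here, the second 45 mm from here along holder +y
- holder_a_slot_end (a point): end of the slot's second leg (pin centre, holder x 15, y 25 mm) on the top face of the loaded holder's gate plate, 45 along holder +y from the corner, 40 above the desk; fixed to the holder, axes as the holder's
- post_b (a point): centre of the flat top of the empty holder's black post, 22 mm in diameter, 90 above the desk, same make as the other; leave it alone
- column: steel separation column, a 9.5 mm tube with an end nut at each end, 182 long along its own y, 13 high, lying loose along holder y in the loaded holder's cradle at holder x 95; origin under its middle, 22 above the desk; tube top at 34, nut tops at 35
- beaker: clear glass beaker, 60 wide, 72 high, upright at the near edge of the desk between the holders (mm); loose; origin under its centre
- spanner: flat steel open-end spanner, 158 long (along its own y), 5 thick, lying at the left (mm); loose; origin under its centre
- marker: whiteboard marker, 133 long (along its own y), 15 thick, lying at the right (mm); loose; origin under its centre
- vial_rack: low rack part filled with small vials, 66 x 136 x 37, standing behind the holders (mm); loose; origin under its centre
- buffer_bottle: small bottle with a screw cap, 56 diameter, 103 high, standing behind the holders (mm); loose; origin under its centre
- bench_timer: square bench timer with a round dial on top, 60 x 62 x 33, standing behind the right-hand holder (mm); loose; origin under its centre

How it is judged (in metres and radians):
On the way, in this order (a step that is already met when the one before it is completed fails the run):
1. the loaded holder's post reaches the corner of the slot (value of joint along_a above 0.064 m and value of joint across_a below 0.012 m), for 0.05 s.
2. the post is pushed along the second leg to the end of the slot (value of joint along_a above 0.064 m and value of joint across_a above 0.0415 m), for 0.2 s.
At the end, for the whole second after the job is handed in: The loaded holder's post stands at the end of the slot's second leg, within 6 mm of the stop (across_a over 0.0415, along_a over 0.064), at rest; the column still lies in its cradle within 12 mm of where it was; the empty holder's post has not moved more than 10 mm (all of step 2 and velocity of joint across_a below 0.005 m/s and distance of post_b from where it was at the start of the episode below 0.01 m and distance of column from where it was at the start of the episode below 0.012 m and linear speed of column below 0.02 m/s); the robot touches nothing.
It fails at once if a post is gripped between the fingers (grasp point within 8 mm of its axis, lower than 8 mm above its top, while the fingers touch it) ((horizontal distance between the grasp point and post_a below 0.008 m and height (world z) of the grasp point below 0.098 m and contact force between the fingers and holder_a above 0.5 N) or (horizontal distance between the grasp point and post_b below 0.008 m and height (world z) of the grasp point below 0.098 m and contact force between the fingers and holder_b above 0.5 N)).
It fails at once if the empty holder's post is moved more than 10 mm (distance of post_b from where it was at the start of the episode above 0.01 m).
It fails at once if the column is lifted, or moved more than 12 mm (distance of column from where it was at the start of the episode above 0.012 m).
It fails at once if another thing on the desk is carried off, knocked or moved more than 25 mm (distance of any of beaker, spanner, marker, vial_rack, buffer_bottle, bench_timer from where it was at the start of the episode above 0.025 m).
It also fails if it takes over 42 s, if anything falls off the work surface, if the arm or the gripper's body presses on something with over 40 N, if the wrist force passes 120 N, or if a joint passes its speed limit or range.

### The arm

A 6-joint arm with a two-finger parallel gripper is mounted at the origin on a cart in front of the work surface, level with it; the furniture and walls round the work are solid. World frame = base frame: x ahead of the robot, y to its left, z up, the work surface at z = 0. Lengths are in m, angles in degrees, forces in N, time in s.
With the tool pointing down it reaches from about 0.25 to 0.725 m from the base axis. Payload 9.7 kg.
Tool frame: the origin (TCP) lies at the very end of the fingers, on their centre line; the grasp point (between the pads) lies 19 mm behind it; y points along the fingers, x is the direction in which the jaws open and shut, and the axes are right-handed (so a half turn about y gives the same grasp; the last joint's range is limited). The gripper opens to 85 mm and grips with 20 to 120 N. Pads are 22 mm wide; open, the fingers measure 114 mm over their backs; the gripper's body (76 mm by 85 mm) begins 54 mm behind the grasp point. The pads swing forward as they close: fully open they stand 13 mm farther back than shut.
Start: joints at [-75.802, 4.979, 10.078, 95.1, 0, 90], TCP at [0.135, -0.533, 0.231] pointing down, gripper open.
Joint ranges: [-179.16, 179.16], [-48.56, 103.87], [-65.8, 70.77], [-126.05, 130.52], [-82.76, 87.17], [-180, 180]. Speed limits (degrees/s): [127.2, 127.2, 147.25, 180, 180, 180].

### API

Orientations are given as [roll, pitch, yaw] about the fixed x, y, z axes, in that order (R = Rz(yaw) Ry(pitch) Rx(roll)).
In Python, from workcell import bot gives the robot as it stands.
- The arm moves only by the shell command python3 -m jog 'ROWS' [FORCE]. ROWS is JSON, a list of rows, each a list of 7 numbers: the closure, from 0 (fully open) to 1 (shut), then the shift along the world's x, y, z in units of 25 mm (1.0 is 25 mm), then the turn, a rotation vector about the world's x, y, z in units of 5 degrees (1.0 is 5 degrees). A call has 1 to 5 rows; each row is the pose to reach, as a shift and turn from the pose commanded when the call began; what a row does not reach only later rows make up. A row lasts 1/10 s, in which the tool goes at most 50 mm and 8.59 degrees, less where a joint would pass 70% of its speed; a pose out of reach is approached as far as the arm can. A call with a gripper value outside its range is refused whole. The fingers move at their own pace and stop on an object; FORCE is the grip in N (left out, the last holds). Time passes only in rows, so rows that repeat a pose let the fingers close. It gives the time, the measured TCP pose, the force and the opening at its end, in the units of the state.
- bot.get_obs(): the state, without advancing time (a new reading comes with each control period).
- bot.camera(name): name is "scene" or "top" or "wrist"; returns (picture, depth): 384x512x3 uint8, red, green, blue; 384x512 float32, m along the optical axis (not along the pixel's ray), 0 where there is no reading.
- bot.camera_model(name): a dict with "fx", "fy", "cx", "cy" (pixels), "k1" (the pictures are not rectified: a ray, as slopes to the right and down, at radius r is drawn at 1 + k1 r^2 times it, then the intrinsics apply), "rvec" (rotation vector, rad) and "tvec" (3), from world to camera coordinates, as OpenCV has them; the wrist camera has in their place "tool_from_camera" (4x4, takes a point from camera to tool coordinates, whose origin is the TCP and whose axes are the tool frame's). Camera axes: x right, y down, z forward; pixel columns grow to the right and rows downward; lengths in m; the calibration is good to about 2 mm. A picture is of the moment at which its call begins: read the wrist's pose just before it. camera_model takes no time and is no camera call.
- bot.job_done(): hands the job in, once; it reports no verdict.
Trained networks look in the newest picture that a camera, given by its name, has taken for a name from the list of things; names that differ only in an ending like _2 or _b are one class to them, and where a whole thing is asked for, a point or a joint stands for the part that bears it (a point fixed in the world has none). Each returns a list of dicts, best first, with "conf" (0 to 1); they miss things now and then, are a little off and sometimes report something else, mostly with a low value. They report only what shows in the picture. A call takes as long as a camera call.
- bot.regions_of(camera, label): "pixels" (384x512 bool, what is visible of it) and "point" ([row, column] in pixels, amid what is visible of it).
The state is a dict: "time": time; "q": joint angles; "qd": joint speeds; "joint_efforts": joint torques, N m; "ee_pos": TCP position; "tcp_rot": TCP orientation; "wrist_force": force on the tool from outside, world axes, zero at the start; "torque": the same for the moment, N m; "opening": finger opening in m.
Only numpy, scipy, OpenCV 4.12 (cv2) and the standard library are available. Lean on these libraries where they do the work, as an engineer would, in place of code of your own. Each camera call takes 0.05 s, during which the arm holds its last target. There are 200 camera calls.

## Working session

There is one attempt and no reset: what is moved stays moved. The work goes in short steps, Python scripts to look and compute and a shell command to move; the robot and the scene stay as the last step left them, time stands still between calls to the robot, and variables do not carry over. Pictures are saved under pics/ and viewed, about 8 in all and at most 12, crops included, and the job is handed in when it is done.

```bash
mkdir -p pics
cat > h.py <<'E'
import numpy as np, cv2
from workcell import bot
def cloud(name):
    pic,d=bot.camera(name); m=bot.camera_model(name)
    v,u=np.mgrid[0:384,0:512]
    K=np.array([[m['fx'],0,m['cx']],[0,m['fy'],m['cy']],[0,0,1]])
    p=np.stack([u,v],-1).reshape(-1,1,2).astype(np.float64)
    # drawn = ray*(1+k1 r^2): opencv model with k1
    n=cv2.undistortPoints(p,K,np.array([m['k1'],0,0,0,0.])).reshape(384,512,2)
    c=np.dstack([n*d[...,None],d])
    R=cv2.Rodrigues(np.array(m['rvec'],float))[0]; t=np.array(m['tvec'],float).ravel()
    w=(c-t)@R
    w[d<=0]=np.nan
    return pic,w
E
python3 - <<'E'
from h import *
for n in ("top","scene"):
    pic,w=cloud(n); np.save(n+'.npy',w); cv2.imwrite(f'pics/{n}0.png',pic[...,::-1])
    for l in ("holder_a","holder_b","post_a","column"):
        for r in bot.regions_of(n,l)[:4]:
            P=w[r['pixels']]; P=P[~np.isnan(P[:,0])]
            print(n,l,round(r['conf'],2),np.round(r['point']),len(P),np.round(np.median(P,0),3) if len(P) else '', np.round(np.percentile(P,98,axis=0),3) if len(P) else '')
E
ls
```

```text
top holder_a 0.65 [189. 324.] 1959 [ 0.571 -0.2    0.037] [ 0.659 -0.125  0.077]
top holder_a 0.63 [206. 210.] 2065 [0.534 0.187 0.038] [0.643 0.246 0.07 ]
top holder_b 0.65 [189. 324.] 1959 [ 0.571 -0.2    0.037] [ 0.659 -0.125  0.077]
top holder_b 0.63 [206. 210.] 2065 [0.534 0.187 0.038] [0.643 0.246 0.07 ]
top post_a 0.75 [216. 216.] 163 [0.511 0.167 0.048] [0.564 0.177 0.093]
top post_a 0.69 [189. 335.] 168 [ 0.564 -0.232  0.048] [ 0.618 -0.211  0.093]
top column 0.55 [206. 210.] 2042 [0.534 0.184 0.038] [0.636 0.248 0.072]
scene holder_a 0.93 [249. 303.] 3421 [ 0.568 -0.216  0.038] [ 0.687 -0.128  0.078]
scene holder_a 0.86 [168. 208.] 2160 [0.522 0.164 0.037] [0.622 0.243 0.081]
scene holder_b 0.93 [249. 303.] 3421 [ 0.568 -0.216  0.038] [ 0.687 -0.128  0.078]
scene holder_b 0.86 [168. 208.] 2160 [0.522 0.164 0.037] [0.622 0.243 0.081]
scene post_a 0.68 [250. 304.] 274 [ 0.556 -0.236  0.051] [ 0.616 -0.21   0.093]
scene post_a 0.64 [167. 200.] 232 [0.491 0.163 0.05 ] [0.557 0.178 0.092]
scene column 0.51 [156. 236.] 159 [0.623 0.177 0.033] [0.631 0.254 0.039]
h.py
pics
scene.npy
top.npy
```

View pics/top0.png

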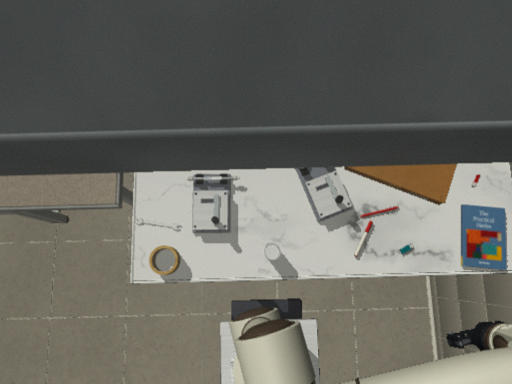

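View pics/scene0.png

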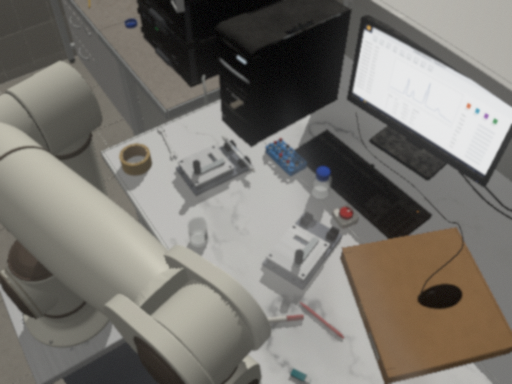

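The left holder (top picture, about (210,205)) has the column at (213,179). The right one, about (325,190), is empty. I'll fit the left holder's frame next.

Run:
```python
from h import *
def fit(n,box):
    w=np.load(n+'.npy').reshape(-1,3); w=w[~np.isnan(w[:,0])]
    x0,x1,y0,y1=box
    w=w[(w[:,0]>x0)&(w[:,0]<x1)&(w[:,1]>y0)&(w[:,1]<y1)]
    z=w[:,2]
    p=w[(z>.036)&(z<.0425)]
    # clip column-near: plate only
    r=cv2.minAreaRect((p[:,:2]*1000).astype(np.float32)); print(n,'plate',len(p),r, p[:,2].mean())
    b=w[(z>.008)&(z<.016)]; print(' base',len(b),cv2.minAreaRect((b[:,:2]*1000).astype(np.float32)))
    t=w[(z>.086)&(z<.096)]; print(' post',len(t),t.mean(0).round(4),t.min(0).round(4),t.max(0).round(4))
    g=w[(z>.0435)&(z<.05)]; print(' tongue',len(g),cv2.minAreaRect((g[:,:2]*1000).astype(np.float32)))
    return w
for n in ("top","scene"):
    fit(n,(.40,.60,.08,.28))
    w=np.load(n+'.npy'); 
    pp=w.reshape(-1,3); pp=pp[(pp[:,2]>.03)&(pp[:,2]<.038)&(pp[:,0]>.60)&(pp[:,0]<.68)&(pp[:,1]>.05)&(pp[:,1]<.3)]
    if len(pp)>5: print(n,'column',len(pp),pp.mean(0),cv2.fitLine((pp[:,:2]*1000).astype(np.float32),cv2.DIST_HUBER,0,.01,.01).ravel(),pp.min(0),pp.max(0))
w=np.load('top.npy'); print('shelf', w[100,200],w[150,200],w[20,300])
for n in ('top','scene'):
    q=np.load(n+'.npy').reshape(-1,3); q=q[(q[:,2]>.1)&(q[:,0]<.8)&(q[:,0]>.4)&(q[:,1]>-.1)&(q[:,1]<.5)]
    print(n,'tall',len(q), q.min(0) if len(q) else '', q.max(0) if len(q) else '')
s=cv2.imread('pics/top0.png')[165:245,170:250]; a=cv2.resize(s,None,fx=5,fy=5,interpolation=2)
s=cv2.imread('pics/scene0.png')[120:200,165:265]; b=cv2.resize(s,None,fx=4,fy=5,interpolation=2)
cv2.imwrite('pics/crop1.png',np.hstack([a,b]))
```

```text
top plate 793 ((519.8355712890625, 187.97132873535156), (116.97794342041016, 130.69482421875), 88.65370178222656) 0.03950816376323641
 base 293 ((518.7733154296875, 186.96884155273438), (165.10377502441406, 180.2686767578125), 78.7251205444336)
 post 29 [0.4789 0.169  0.0895] [0.4711 0.1589 0.0861] [0.4886 0.1785 0.0951]
 tongue 217 ((520.3316040039062, 187.10289001464844), (114.25950622558594, 125.66777038574219), 88.72315216064453)
top column 171 [0.62941774 0.18618829 0.03374531] [2.6710628e-02 9.9964321e-01 6.3033337e+02 1.8313133e+02] [0.61286588 0.091128   0.03005514] [0.64479965 0.27082489 0.03798505]
scene plate 790 ((515.3453979492188, 186.91163635253906), (122.7378921508789, 132.40948486328125), 88.6471939086914) 0.03943639584955947
 base 403 ((508.8199462890625, 185.28878784179688), (133.59841918945312, 181.3368377685547), 89.87907409667969)
 post 33 [0.4759 0.1657 0.0897] [0.4671 0.1544 0.0862] [0.4867 0.1769 0.0946]
 tongue 186 ((512.4898071289062, 180.57382202148438), (114.08038330078125, 125.0255126953125), 87.89372253417969)
scene column 218 [0.63099041 0.18884698 0.03337161] [4.8199881e-02 9.9883771e-01 6.2534308e+02 1.7525183e+02] [0.60654287 0.09008003 0.03004929] [0.67967318 0.29909434 0.03797204]
shelf [0.35881981 0.03510246 1.32705034] [0.35048823 0.03891688 1.30042923] [0.37345604 0.00475454 1.34608895]
top tall 0  
scene tall 6194 [ 0.62494796 -0.09270824  0.10000384] [0.79998269 0.4998769  0.40167935]
```

View pics/crop1.png

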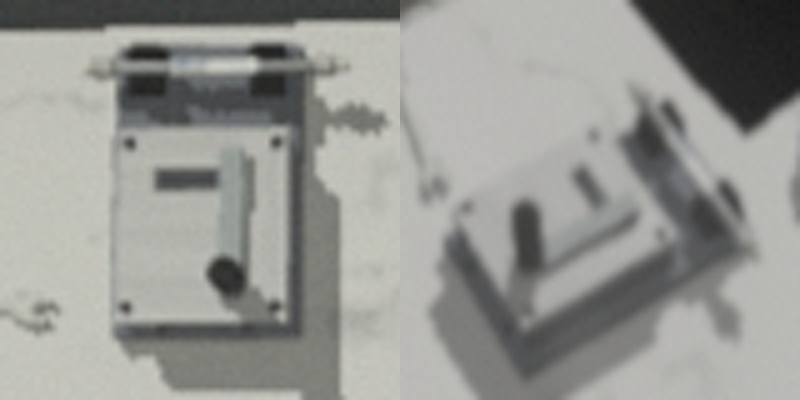

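Run:
```python
from h import *
o=bot.get_obs(); print(o['time'],o['ee_pos'],o['tcp_rot'],o['opening'])
from scipy.spatial.transform import Rotation as R
print(R.from_euler('xyz',o['tcp_rot'],degrees=True).as_matrix().round(3))
q=np.load('scene.npy').reshape(-1,3); q=q[(q[:,2]>.1)&(q[:,0]<.8)&(q[:,0]>.4)&(q[:,1]>-.1)&(q[:,1]<.5)]
for y in np.arange(-.1,.5,.05):
    s=q[(q[:,1]>=y)&(q[:,1]<y+.05)]; print(round(y,2),len(s),s[:,0].min().round(3) if len(s) else '')
```

```text
0.5 [ 0.13488098 -0.53318152  0.23125885] [-9.00000612e+01  3.01429639e-03 -7.58041170e+01] 0.08564764145062177
[[ 0.245 -0.     0.969]
 [-0.969  0.     0.245]
 [-0.    -1.    -0.   ]]
-0.1 87 0.732
-0.05 0 
0.0 0 
0.05 0 
0.1 0 
0.15 1748 0.68
0.2 1989 0.638
0.25 1088 0.671
0.3 1019 0.671
0.35 177 0.672
0.4 0 
0.45 86 0.625
```

```bash
python3 -m jog '[[1,0.59,1.4,0,0,0,0.74],[1,1.18,2.8,0,0,0,1.49],[1,1.77,4.2,0,0,0,2.23],[1,2.36,5.6,0,0,0,2.98],[1,2.95,7,0,0,0,3.72]]' 
python3 -m jog '[[1,0.59,1.4,0,0,0,0.74],[1,1.18,2.8,0,0,0,1.49],[1,1.77,4.2,0,0,0,2.23],[1,2.36,5.6,0,0,0,2.98],[1,2.95,7,0,0,0,3.72]]' 
python3 -m jog '[[1,0.59,1.4,0,0,0,0.74],[1,1.18,2.8,0,0,0,1.49],[1,1.77,4.2,0,0,0,2.23],[1,2.36,5.6,0,0,0,2.98],[1,2.95,7,0,0,0,3.72]]' 
python3 -m jog '[[1,0.59,1.4,0,0,0,0.74],[1,1.18,2.8,0,0,0,1.49],[1,1.77,4.2,0,0,0,2.23],[1,2.36,5.6,0,0,0,2.98],[1,2.95,7,0,0,0,3.72]]'
python3 -m jog '[[1,0,0,0,0,0,0],[1,0,0,0,0,0,0]]'
```

```text
time: 1.0
ee_pos: [0.2089, -0.3568, 0.2313]
tcp_rot: [-90.0, -0.0, -57.1]
wrist_force: [0.2, 1.0, -0.1]
opening: 0.0125
time: 1.5
ee_pos: [0.2826, -0.1818, 0.2315]
tcp_rot: [-90.0, -0.1, -38.5]
wrist_force: [1.0, 0.0, -0.4]
opening: -0.0001
time: 2.0
ee_pos: [0.3565, -0.0066, 0.2316]
tcp_rot: [-90.0, -0.1, -19.8]
wrist_force: [1.2, -0.0, 0.1]
opening: 0.0002
time: 2.5
ee_pos: [0.4302, 0.1685, 0.2314]
tcp_rot: [-90.0, -0.0, -1.2]
wrist_force: [1.4, -0.9, 1.7]
opening: 0.0
time: 2.7
ee_pos: [0.4298, 0.1673, 0.2309]
tcp_rot: [-90.0, 0.1, -1.3]
wrist_force: [-0.2, -0.5, 0.1]
opening: 0.0001
```

```bash
python3 -m jog '[[1,0,0,-1.7,0,0,0],[1,0,0,-3.4,0,0,0],[1,0,0,-5.1,0,0,0],[1,0,0,-6.8,0,0,0],[1,0,0,-6.8,0,0,0]]' 
python3 -m jog '[[1,0.3,0,0,0,0,0],[1,0.6,0,0,0,0,0],[1,0.8,-0.02,0,0,0,0],[1,1.0,-0.02,0,0,0,0],[1,1.2,-0.03,0,0,0,0]]'
python3 -m jog '[[1,0.2,0,0,0,0,0],[1,0.4,-0.01,0,0,0,0],[1,0.6,-0.01,0,0,0,0],[1,0.8,-0.02,0,0,0,0],[1,1.0,-0.02,0,0,0,0]]'
python3 -m jog '[[1,0.2,0,0,0,0,0],[1,0.4,-0.01,0,0,0,0],[1,0.6,-0.01,0,0,0,0],[1,0.8,-0.02,0,0,0,0],[1,0.8,-0.02,0,0,0,0]]'
python3 - <<'E'
from h import *
for n in ("top","scene"):
    pic,w=cloud(n); cv2.imwrite(f'pics/{n}1.png',pic[...,::-1])
    w=w.reshape(-1,3); w=w[(w[:,0]>.45)&(w[:,0]<.62)&(w[:,1]>.14)&(w[:,1]<.24)&(w[:,2]>.086)&(w[:,2]<.093)]; print(n,len(w),w.mean(0),w.min(0),w.max(0))
a=cv2.imread('pics/top1.png')[155:255,160:260];b=cv2.imread('pics/scene1.png')[110:210,160:260]
cv2.imwrite('pics/crop2.png',cv2.resize(np.hstack([a,b]),None,fx=4,fy=4,interpolation=2))
E
```

```text
time: 3.2
ee_pos: [0.4265, 0.1646, 0.0566]
tcp_rot: [-90.2, 0.4, -1.5]
wrist_force: [-0.1, -0.8, 0.3]
opening: -0.0001
time: 3.7
ee_pos: [0.4607, 0.1662, 0.0621]
tcp_rot: [-90.0, -0.0, -1.4]
wrist_force: [-1.2, 0.4, 1.8]
opening: -0.0002
time: 4.2
ee_pos: [0.4853, 0.1656, 0.0612]
tcp_rot: [-90.0, 0.0, -1.4]
wrist_force: [-1.3, 0.7, 0.9]
opening: 0.0003
time: 4.7
ee_pos: [0.5056, 0.165, 0.0612]
tcp_rot: [-90.0, -0.0, -1.4]
wrist_force: [-0.1, -1.0, 0.4]
opening: 0.0002<stdin>:4: RuntimeWarning: Mean of empty slice.
  ret = um.true_divide(
Traceback (most recent call last):
ValueError: zero-size array to reduction operation minimum which has no identity
```

```bash
cat > look.py <<'E'
from h import *; import sys
k=sys.argv[1]; ims=[]
for n,(r,c) in (("top",(155,160)),("scene",(110,160))):
    pic,w=cloud(n); ims.append(pic[r:r+100,c:c+100,::-1])
    w=w.reshape(-1,3); w=w[(w[:,0]>.45)&(w[:,0]<.62)&(w[:,1]>.12)&(w[:,1]<.26)]
    t=w[(w[:,2]>.082)&(w[:,2]<.094)]; print(n,len(t),t.mean(0).round(4) if len(t) else '')
cv2.imwrite(f'pics/{k}.png',cv2.resize(np.hstack(ims),None,fx=4,fy=4,interpolation=2))
E
python3 -m jog '[[1,0.1,0,0,0,0,0],[1,0.2,0,0,0,0,0],[1,0.3,-0.01,0,0,0,0],[1,0.4,-0.01,0,0,0,0],[1,0.4,-0.01,0,0,0,0]]'
python3 -m jog '[[1,0.05,0,0,0,0,0],[1,0.1,0,0,0,0,0],[1,0.15,0,0,0,0,0],[1,0.2,0,0,0,0,0],[1,0.2,0,0,0,0,0]]'
python3 look.py l2
```

```text
time: 5.25
ee_pos: [0.5152, 0.1648, 0.0612]
tcp_rot: [-90.0, -0.0, -1.4]
wrist_force: [-1.0, -0.7, 0.3]
opening: 0.0002
time: 5.75
ee_pos: [0.5201, 0.1648, 0.0613]
tcp_rot: [-90.0, -0.0, -1.4]
wrist_force: [-0.4, -0.6, -0.2]
opening: 0.0001
top 0 
scene 52 [0.5273 0.1617 0.0876]
```

View pics/l2.png

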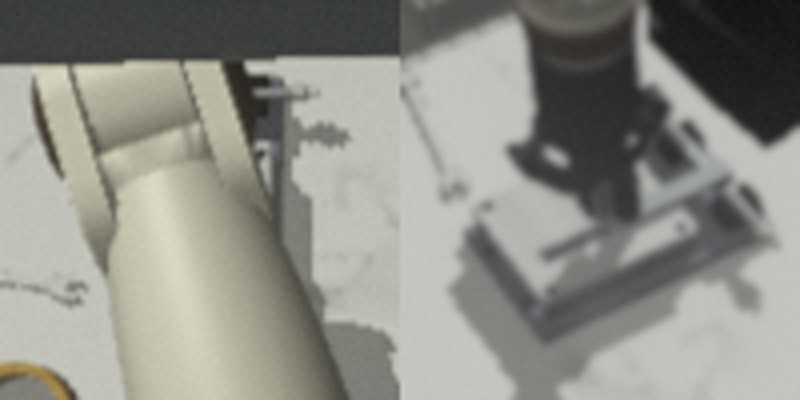

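The fingers and post are near the corner and the tongue has advanced over the column. I'll push on in small steps until the wall shows up as force.

```bash
python3 -m jog '[[1,0.05,0,0,0,0,0],[1,0.1,0,0,0,0,0],[1,0.1,0,0,0,0,0]]'
python3 -m jog '[[1,0.05,0,0,0,0,0],[1,0.1,0,0,0,0,0],[1,0.1,0,0,0,0,0]]'
python3 -m jog '[[1,0.05,0,0,0,0,0],[1,0.1,0,0,0,0,0],[1,0.1,0,0,0,0,0]]'
```

```text
time: 6.15
ee_pos: [0.5226, 0.1648, 0.0613]
tcp_rot: [-90.0, -0.0, -1.4]
wrist_force: [-1.4, -0.2, 0.3]
opening: -0.0
time: 6.45
ee_pos: [0.5251, 0.1648, 0.0613]
tcp_rot: [-90.0, -0.0, -1.4]
wrist_force: [-1.1, -0.3, -0.0]
opening: 0.0001
time: 6.75
ee_pos: [0.5268, 0.1648, 0.0613]
tcp_rot: [-90.0, 0.1, -1.4]
wrist_force: [-6.3, -0.9, 0.6]
opening: -0.0001
```

```bash
python3 -m jog '[[1,-0.4,0,0,0,0,0],[1,-0.9,0,0,0,0,0],[1,-0.9,-0.5,0,0,0,0],[1,-0.9,-1.0,0,0,0,0],[1,-0.9,-1.6,0,0,0,0]]'
python3 -m jog '[[1,0,0,0,0,0,0],[1,0.5,0,0,0,0,0],[1,1.0,0,0,0,0,0],[1,1.75,0,0,0,0,0],[1,1.75,0,0,0,0,0]]'
python3 look.py l3
```

```text
time: 7.25
ee_pos: [0.5049, 0.1237, 0.0615]
tcp_rot: [-90.0, -0.0, -1.4]
wrist_force: [0.6, -0.4, -0.1]
opening: -0.0002
time: 7.75
ee_pos: [0.5509, 0.1249, 0.0609]
tcp_rot: [-90.0, -0.0, -1.4]
wrist_force: [-0.2, -0.7, 0.8]
opening: -0.0001
top 0 
scene 20 [0.5402 0.1427 0.089 ]
```

View pics/l3.png

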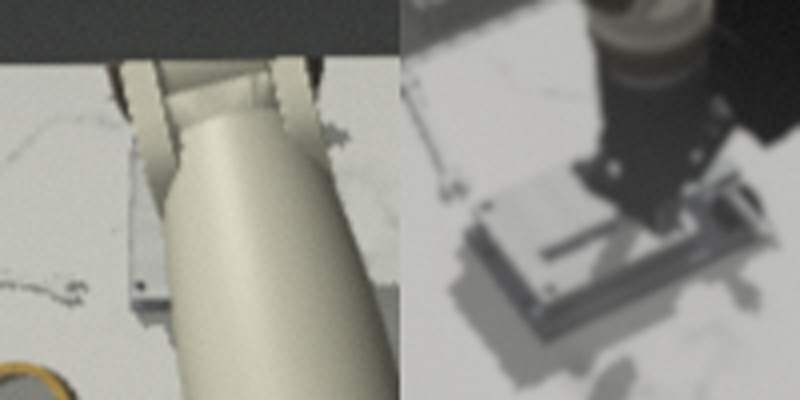

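```bash
python3 -m jog '[[1,0,0.2,0,0,0,0],[1,0.01,0.4,0,0,0,0],[1,0.01,0.6,0,0,0,0],[1,0.02,0.8,0,0,0,0],[1,0.02,1.0,0,0,0,0]]'
python3 -m jog '[[1,0,0.2,0,0,0,0],[1,0.01,0.4,0,0,0,0],[1,0.01,0.6,0,0,0,0],[1,0.02,0.8,0,0,0,0],[1,0.02,1.0,0,0,0,0]]'
python3 -m jog '[[1,0,0.1,0,0,0,0],[1,0.0,0.2,0,0,0,0],[1,0.01,0.3,0,0,0,0],[1,0.01,0.4,0,0,0,0],[1,0.01,0.4,0,0,0,0]]'
python3 look.py l4
```

```text
time: 8.35
ee_pos: [0.549, 0.1501, 0.0614]
tcp_rot: [-90.0, -0.0, -1.4]
wrist_force: [0.2, -2.4, 1.4]
opening: -0.0004
time: 8.85
ee_pos: [0.5496, 0.1752, 0.0612]
tcp_rot: [-90.0, 0.0, -1.4]
wrist_force: [-1.1, -2.6, 0.5]
opening: -0.0002
time: 9.35
ee_pos: [0.5499, 0.1852, 0.0612]
tcp_rot: [-90.0, 0.0, -1.4]
wrist_force: [0.3, 0.0, -0.7]
opening: 0.0002
top 0 
scene 28 [0.5443 0.18   0.0876]
```

View pics/l4.png

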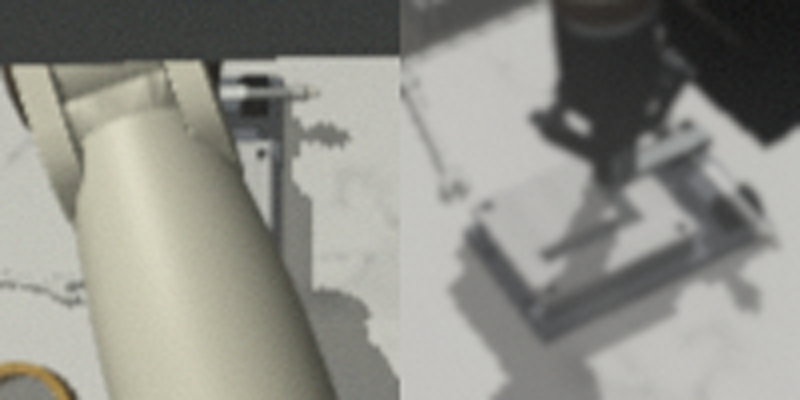

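The tongue is moving across with the post and the L-corner of the slot is now bare. I'll continue in small steps to the end stop.

```bash
python3 -m jog '[[1,0,0.05,0,0,0,0],[1,0,0.1,0,0,0,0],[1,0,0.15,0,0,0,0],[1,0,0.15,0,0,0,0]]'
python3 -m jog '[[1,0,0.05,0,0,0,0],[1,0,0.1,0,0,0,0],[1,0,0.1,0,0,0,0]]'
python3 -m jog '[[1,0,0.05,0,0,0,0],[1,0,0.1,0,0,0,0],[1,0,0.1,0,0,0,0]]'
```

```text
time: 9.85
ee_pos: [0.55, 0.1887, 0.0613]
tcp_rot: [-90.0, -0.0, -1.4]
wrist_force: [0.2, -0.5, -0.7]
opening: -0.0002
time: 10.15
ee_pos: [0.55, 0.1912, 0.0613]
tcp_rot: [-90.0, -0.0, -1.4]
wrist_force: [1.2, -0.7, 0.1]
opening: 0.0002
time: 10.45
ee_pos: [0.5499, 0.1918, 0.0613]
tcp_rot: [-90.2, -0.0, -1.5]
wrist_force: [1.7, -11.3, 1.3]
opening: 0.0001
```

The stop came where predicted: TCP y 0.192, force 11 N. Next I hold briefly, back off along -y, rise and clear the view.

```bash
python3 -m jog '[[1,0,0,0,0,0,0],[1,0,0,0,0,0,0],[1,0,0,0,0,0,0],[1,0,-0.4,0,0,0,0],[1,0,-1,0,0,0,0]]'
python3 -m jog '[[1,0,0,1.5,0,0,0],[1,0,0,3,0,0,0],[1,0,0,4.5,0,0,0],[1,0,0,6,0,0,0],[1,0,0,6.4,0,0,0]]'
python3 -m jog '[[1,-1,-1.5,0,0,0,0],[1,-2,-3,0,0,0,0],[1,-3,-4.5,0,0,0,0],[1,-4,-6,0,0,0,0],[1,-5,-7.5,0,0,0,0]]'
python3 -m jog '[[1,-0.5,-1.5,0,0,0,0],[1,-1,-3,0,0,0,0],[1,-1.5,-4.5,0,0,0,0],[1,-1.5,-5,0,0,0,0],[1,-1.5,-5,0,0,0,0]]'
python3 look.py l5
python3 - <<'E'
from h import *
for n in ("top","scene"):
    _,w=cloud(n); w0=np.load(n+'.npy')
    for nm,a in (('A',w),('A0',w0)):
        p=a.reshape(-1,3); 
        b=p[(p[:,0]>.5)&(p[:,0]<.62)&(p[:,1]<-.15)&(p[:,1]>-.3)&(p[:,2]>.086)&(p[:,2]<.094)]
        c=p[(p[:,2]>.03)&(p[:,2]<.038)&(p[:,0]>.615)&(p[:,0]<.645)&(p[:,1]>.05)&(p[:,1]<.3)]
        print(n,nm,'post_b',len(b),b.mean(0).round(4) if len(b) else '','col',len(c),np.median(c,0).round(4),c[:,1].min().round(4),c[:,1].max().round(4))
E
```

```text
time: 10.95
ee_pos: [0.5497, 0.1685, 0.0612]
tcp_rot: [-90.0, 0.0, -1.3]
wrist_force: [-0.3, -0.4, -0.3]
opening: -0.0
time: 11.45
ee_pos: [0.5508, 0.1682, 0.2259]
tcp_rot: [-89.9, -0.3, -1.4]
wrist_force: [-0.9, 0.5, 0.7]
opening: -0.0002
time: 11.95
ee_pos: [0.4233, -0.0203, 0.2206]
tcp_rot: [-90.0, 0.0, -1.4]
wrist_force: [0.4, -0.9, 0.7]
opening: 0.0001
time: 12.45
ee_pos: [0.3869, -0.1454, 0.2208]
tcp_rot: [-90.0, 0.0, -1.6]
wrist_force: [-0.2, 0.1, 0.6]
opening: 0.0003
top 33 [0.5527 0.2146 0.0891]
scene 0 
top A post_b 9 [ 0.5429 -0.2461  0.0897] col 153 [0.6298 0.1701 0.0334] 0.0913 0.2706
top A0 post_b 24 [ 0.5379 -0.2416  0.0897] col 164 [0.6298 0.1859 0.0337] 0.0911 0.2708
scene A post_b 53 [ 0.5344 -0.2426  0.0902] col 70 [0.6238 0.1329 0.0335] 0.0862 0.169
scene A0 post_b 52 [ 0.5345 -0.2426  0.0899] col 163 [0.6248 0.1772 0.0331] 0.0901 0.2651
```

View pics/l5.png

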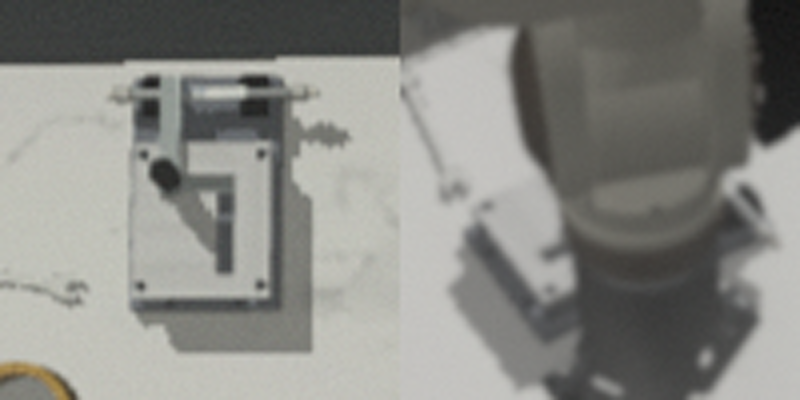

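The post stands at the end of the second leg, measured at (0.553, 0.215). The column is unmoved under the tongue, and post_b is unmoved in the scene view. I'm handing in.

```bash
python3 -c "
from workcell import bot
o=bot.get_obs(); print(o['time'],o['wrist_force'],abs(o['qd']).max()); print(bot.job_done())"
```

```text
12.65 [ 0.0124391   0.09184781 -1.30018906] 0.43141085335529317
the job is handed in; nothing more can be done
None
```

I locked the hold-down of the loaded (left) holder over the column and handed the job in at 12.65 s. I pushed the post with shut fingertips along the first leg to the corner, where the wall showed as 6 N. I then went round it, pushed it sideways to the end stop (11 N), backed off and moved clear.

**Last checks:**
- **Post:** its top measured (0.553, 0.215) in the top view, against a predicted (0.551, 0.214) at the stop.
- **Column:** its ends were at y 0.091 and 0.271 before and after, and the tongue lies over it. The scene view of it was mostly hidden by the arm at the end, so this rests on the top view.
- **Empty holder's post:** it agreed within 0.3 mm before and after in the scene view. The top view read about 7 mm off, but from only 9 points because the arm partly covered it, so I relied on the scene view.
- **Other things on the desk:** I did not measure them again. The wrist force showed no sign of contact away from the pushes.

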